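# Turn the specimen block in the slide-jaw fixture and hold it clamped for the viewing lens

## Robot

A 6-joint arm with a two-finger parallel gripper is mounted at the origin on the work surface. World frame = base frame: x ahead of the robot, y to its left, z up, the work surface at z = 0. Lengths are in m, angles in rad, forces in N, time in s.
With the tool pointing down it reaches from about 0.35 to 0.85 m from the base axis. Payload 8.1 kg.
Tool frame: the origin (TCP) lies on the centre line of the jaws, within the pads' length; the fingertips stand 11 mm ahead of it and the grasp point (between the pads) lies 8 mm behind it (tip_reach is the z of the fingertips in the tool frame, in m); z points along the fingers, y is the direction in which the jaws open and shut (so a half turn about z gives the same grasp; the last joint's range is limited). The gripper opens to 93 mm and grips with 3 to 60 N. Pads are 15 mm wide; open, the fingers measure 128 mm over their backs; the gripper's body (75 mm by 188 mm) begins 65 mm behind the grasp point.
Start: joints at [-1.353, 0.13, 1.488, -0, 1.523, -0.085], TCP at [0.179, -0.573, 0.23] pointing down, gripper open.
Joint ranges: [-2.96, 2.96], [-0.89, 2.26], [0.02, 2.5], [-1.34, 4.48], [0, 2.73], [-2.66, 2.66]. Speed limits (rad/s): [2.39, 2.39, 2.79, 3.14, 3.14, 3.14].

## Interface

Orientations are given as a rotation vector (axis times angle).
In Python, from plant import read_state, read_camera, camera_params, close_job, silhouettes, tip_of, tip_reach gives the robot as it stands.
- The arm moves only by the shell command python3 -m creep 'ROWS' [FORCE]. ROWS is JSON, a list of rows, each a list of 5 numbers: the shift along the tool's x, y, z in m, then the turn about the tool's z in rad, then the closure in counts, from 0 (fully open) to 255 (shut). In form: [[dx, dy, dz, twist, gripper], ...]. A call has 1 to 12 rows; each row shifts and turns the commanded pose from where the row before left it, along the tool's axes as they then stand; what a row does not reach is not made up. A row lasts 1/12 s, in which the tool goes at most 41.7 mm and 7.16 degrees, less where a joint would pass 70% of its speed; a pose out of reach is approached as far as the arm can. A call is refused whole if a number of a shift passes 0.0417 or a number of a turn 0.125, either way. A call with a gripper value outside its range is refused whole. The fingers move at their own pace and stop on an object; FORCE is the grip in N (left out, the last holds). Time passes only in rows, so rows that do not move let the fingers close. It gives the time, the measured TCP pose, the force and the opening at its end, in the units of the state.
- read_state(): the state, without advancing time (a new reading comes with each control period).
- read_camera(name): name is "side" or "top" or "wrist"; returns the picture (384x512x3 uint8, red, green, blue); there is no depth.
- camera_params(name): a dict with "fov_y" (degrees; the focal length in pixels is half the picture's height over the tangent of half this angle, whatever the lens; pixels are square), "cx", "cy" (the principal point, pixels), "k1" (the pictures are not rectified: a ray, as slopes to the right and down, at radius r is drawn at 1 + k1 r^2 times it, then the intrinsics apply), "position" and "rotation" of the camera in the world. Camera axes: x right, y down, z forward; pixel columns grow to the right and rows downward; lengths in m; the calibration is good to about 2 mm. A picture is of the moment at which its call begins: read the wrist's pose just before it. camera_params takes no time and is no camera call; for the wrist camera it gives the pose at the moment of the call.
- close_job(): hands the job in, once; it reports no verdict.
Trained networks look in the newest picture that a camera, given by its name, has taken for a name from the list of things; names that differ only in an ending like _2 or _b are one class to them, and where a whole thing is asked for, a point or a joint stands for the part that bears it (a point fixed in the world has none). Each returns a list of dicts, best first, with "confidence" (0 to 1); they miss things now and then, are a little off and sometimes report something else, mostly with a low value. They report only what shows in the picture. A call takes as long as a camera call. They do not tell look-alikes from the thing itself.
- silhouettes(camera, query): "region" (384x512 bool, what is visible of it) and "pixel" ([column, row] in pixels, amid what is visible of it).
- tip_of(camera, query): "pixel" ([column, row] in pixels: a listed point, or the origin of a listed thing).
The state is a dict: "t": time; "q": joint angles; "dq": joint speeds; "joint_torque": joint torques, N m; "tool_pos": TCP position; "orientation": TCP orientation; "force": force on the tool from outside, world axes, zero at the start; "wrist_torque": the same for the moment, N m; "opening": finger opening in m.
Only numpy, scipy, OpenCV 4.12 (cv2) and the standard library are available. Lean on these libraries where they do the work, as an engineer would, in place of code of your own. Each camera call takes 0.05 s, during which the arm holds its last target.

## Task

Turn the aluminium specimen block in the slide-jaw fixture so that its orange window squarely faces the lens, standing it in the marked nest against the fixed jaw, and let go of it. Then push the blue handle of the spring-loaded slide jaw towards the block until the jaw clamps it and the red pointers stand in the middle of the green zone, and keep holding the handle there: the program finishes while still holding it, since the jaw springs open when released. Leave the vial, the slide box and the filter ring where they are.

Things in the scene. Friction and masses are not known exactly. Their poses are not given: they have to be found in the camera images.
- fixture: Fixed bench fixture, origin under it on the table; placed and turned anew in each run. Dark steel bed, 96 mm in x, y = -155 to +115 mm, top at 20 mm. +y: clamping direction, from slide jaw to fixed jaw; +x: from the nest to the lens. A white nest outline on the bed (x = -20 to +20, y = -11 to +30 mm) shows where the block stands: centre at x = 0, y = 12 mm, touching the fixed jaw.
- fixed_jaw (a point): Middle of the fixed jaw's clamping face (fixture x = 0, y = 30, z = 32 mm), fixture's axes. The jaw is an aluminium block 56 mm wide in x and 22 mm thick, lying at +y of this face; its top is 45 mm above the table.
- lens_front (a point): Front of the level lens barrel (32 mm across), at fixture x = 67, y = 12, z = 60 mm, looking along -x at the nest. Behind it (+x) a white camera head 50 mm wide reaches x = 161 mm; its top is 87 mm above the table.
- lens_focus (a point): Focus point of the lens: fixture x = 18, y = 12, z = 60 mm, fixture's axes. The centre of the block's window should come here. When setting the block down, a few mm short of the fixed jaw is fine: the slide jaw pushes it home and squares it.
- block_mid (a point): Centre, half-way up, of the loose aluminium specimen block: 36 x 36 mm, 70 mm tall, about 0.24 kg. It stands upright on the bed between the open jaws, turned some other way at the start. z up; its x axis points out of the face with the window. It rises 45 mm above the jaws' tops and can be gripped there across either pair of faces.
- block_window (a point): Centre of the block's orange round window (18 mm across in a black rim), on its +x face, 18 mm from the block's axis and 40 mm above its underside. An orange stripe on the block's top runs along the edge above the window.
- slide_travel (a joint): Travel of the slide-jaw carriage along fixture +y, m: 0 = sprung fully open (jaws 62 mm apart), 0.042 = end stop. Its spring pushes it open with 2 N plus 0.04 N per mm. It meets a block that touches the fixed jaw at 0.026. The red pointers on its sides stand in the green zone on the bed from 0.030 to 0.038 (middle 0.034); beyond is red.
- pad_press (a joint): How far the sprung front pad is pressed back into the carriage, m: 0 = out (3 N preload), 0.016 = bottomed. It stays 0 until it meets resistance, then gives 0.6 N per mm; in the green zone with the block clamped it reads about 0.004 to 0.012, clamping with about 5 to 10 N.
- slide_jaw: Slide-jaw carriage, aluminium, 50 x 50 x 25 mm, with the blue handle upright on it. Origin: centre of the carriage's underside, on the bed (20 mm above the table), at fixture x = 0, y = -85 mm when open; moves along fixture +y. Fixture's axes. Carriage top at 45 mm above the table.
- handle_mid (a point): Middle of the blue handle, 75 mm above the table, at fixture x = 0, y = -98 mm when open. Handle: 24 mm (fixture x) by 14 mm (fixture y, the travel direction), standing from 45 to 95 mm above the table. It may be pinched from above across its 14 mm, or pushed; it takes about 10 N in the green zone.
- jaw_pad: The black rubber face of the slide jaw's sprung pad, 44 mm wide, 25 mm tall, at the jaw's front (its clamping surface lies 5 mm in +y from this origin). Its top is 45 mm above the table.
- vial: Bystander: small capped amber vial, 30 mm across, 58 mm tall, standing on the table. Origin at the centre of its underside.
- slide_box: Bystander: closed slide box, green with a white lid, 85 x 60 x 34 mm, lying on the table. Origin at the centre of its underside.
- filter_ring: Bystander: black filter ring, 44 mm across, 12 mm tall, lying on the table. Origin at the centre of its underside.
- block: The same specimen block by the centre of its underside (used for contact); axes as block_mid.
Things that resemble listed ones, but are neither listed nor needed, are in the scene too. Leave any turquoise look-alike of the block alone.

How it is judged:
On the way:
1. the block stands in the nest with its window towards the lens, let go of, before the jaw is closed on it (distance between block_window and lens_focus below 0.02 m and angle between the x axis of block_mid and the x axis of fixture, either way round below 0.25 rad and angle between block_mid's own z axis and vertical below 0.06 rad and contact force between the fingers and anything else below 0.1 N and value of joint slide_travel below 0.02 m), for 0.1 s.
At the end, for the whole second after the job is handed in: Robot still pushing the handle (> 2 N), slide travel 0.030-0.038 m (0.5 mm grace), pad pressed back > 2 mm and bearing on the block with 3-14 N; block upright (0.06 rad), window within 9 mm of the focus and square within 0.10 rad; bystanders within 20 mm of their starts (value of joint slide_travel between 0.0295 and 0.0385 m and value of joint pad_press above 0.002 m and contact force between jaw_pad and block between 3 and 14 N and contact force between any of the fingers, the arm and slide_jaw above 2 N and distance between block_window and lens_focus below 0.009 m and angle between the x axis of block_mid and the x axis of fixture, either way round below 0.1 rad and angle between block_mid's own z axis and vertical below 0.06 rad and distance of each of vial, slide_box, filter_ring from where it was at the start of the episode below 0.02 m); the arm keeps its last pose, push and grip.
It fails at once if vial shoved or knocked over (distance of vial from where it was at the start of the episode above 0.02 m or angle between vial's own z axis and vertical above 0.5 rad).
It fails at once if slide_box shoved or knocked over (distance of slide_box from where it was at the start of the episode above 0.02 m or angle between slide_box's own z axis and vertical above 0.5 rad).
It fails at once if filter_ring shoved or knocked over (distance of filter_ring from where it was at the start of the episode above 0.02 m or angle between filter_ring's own z axis and vertical above 0.5 rad).
It also fails if it takes over 45 s, if anything falls off the work surface, if the arm or the gripper's body presses on something with over 40 N, if the wrist force passes 120 N, or if a joint passes its speed limit or range.

## Working session

There is one attempt and no reset: what is moved stays moved. The work goes in short steps, Python scripts to look and compute and a shell command to move; the robot and the scene stay as the last step left them, time stands still between calls to the robot, and variables do not carry over. Pictures are saved under pics/ and viewed, and the job is handed in when it is done.

```bash
ls; mkdir -p pics; python3 - <<'E'
from plant import *
import cv2
s=read_state();print(s)
for n in("side","top","wrist"):
    im=read_camera(n);cv2.imwrite(f"pics/{n}0.png",im[:,:,::-1]);print(n,camera_params(n))
E
```

```text
pics
{'t': 0.0, 'q': array([-1.35338801e+00,  1.31201664e-01,  1.48924257e+00, -1.70946648e-05,
        1.52296944e+00, -8.54247095e-02]), 'dq': array([ 2.12593838e-03,  9.96954603e-05,  1.83665770e-04, -1.05499448e-03,
        7.20686075e-04, -2.94481514e-04]), 'joint_torque': array([-2.40945665e-04, -5.59843183e+01, -4.91760492e+01,  7.66004319e-02,
        3.53536033e-02, -1.43068119e-04]), 'tool_pos': array([ 0.17882204, -0.57217881,  0.22858338]), 'orientation': array([-3.10385247e+00, -4.73600783e-01,  2.15266576e-04]), 'force': array([-1.15343472,  0.29097717, -0.07360299]), 'wrist_torque': array([0.03472901, 0.02761348, 0.01559838]), 'opening': 0.09307423773826196}
side {'fov_y': 54.32202557535851, 'cx': 259.6124649869093, 'cy': 192.9538629484068, 'k1': -0.07677931097374197, 'position': array([0.43083921, 0.60836827, 0.44543451]), 'rotation': array([-0.25714351,  2.66395906, -1.45658819])}
top {'fov_y': 45.04588126030013, 'cx': 247.50604485108664, 'cy': 195.52984290442532, 'k1': -0.06800206064132418, 'position': array([0.40957592, 0.07490948, 0.8061694 ]), 'rotation': array([-2.12000013,  2.16671141, -0.20386598])}
wrist {'fov_y': 68.45732682489046, 'cx': 257.59963381278607, 'cy': 188.72366427266428, 'k1': -0.06489785487580417, 'position': array([ 0.2558613 , -0.54695133,  0.38437563]), 'rotation': array([ 2.33209847, -1.71398381, -0.25547042])}
```

View pics/top0.png

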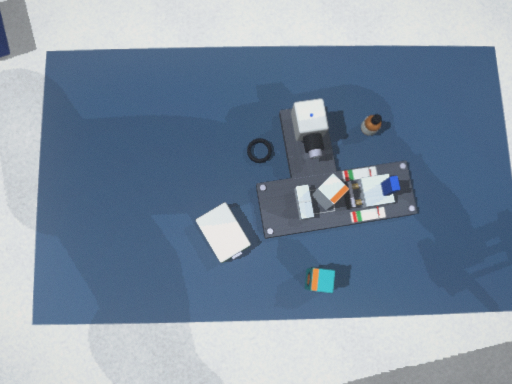

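View pics/side0.png

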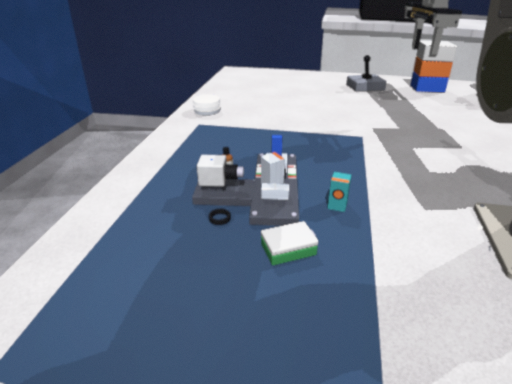

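View pics/wrist0.png

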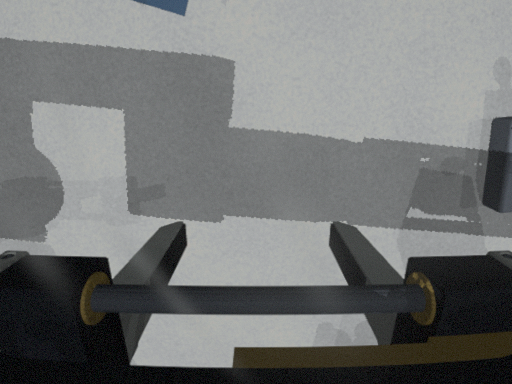

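```bash
cat > h.py <<'E'
import numpy as np, cv2
from scipy.spatial.transform import Rotation as R
from plant import *
def K(p,h=384):
    f=h/2/np.tan(np.radians(p['fov_y'])/2); return np.array([[f,0,p['cx']],[0,f,p['cy']],[0,0,1]])
def ray(p,px):
    u=cv2.undistortPoints(np.array([[px]],float),K(p),None) [0,0]  # distorted slopes
    d=u; x=d.copy()
    for _ in range(30): x=d/(1+p['k1']*(x@x))
    v=R.from_rotvec(p['rotation']).apply([x[0],x[1],1]); return v
def at_z(p,px,z):
    v=ray(p,px); o=np.array(p['position']); return o+v*(z-o[2])/v[2]
def proj(p,P):
    c=R.from_rotvec(p['rotation']).inv().apply(np.atleast_2d(P)-p['position'])
    s=c[:,:2]/c[:,2:]; s=s*(1+p['k1']*(s**2).sum(1,keepdims=True)); k=K(p)
    return s*k[0,0]+[p['cx'],p['cy']]
E
python3 - <<'E'
from h import *
p=camera_params('top')
im=read_camera('top')
for q,z in(('fixture',0),('fixed_jaw',.032),('lens_front',.06),('lens_focus',.06),('block_mid',.055),('block_window',.06),('slide_jaw',.02),('handle_mid',.075),('jaw_pad',.02),('vial',0),('slide_box',0),('filter_ring',0)):
    for d in tip_of('top',q)[:3]: print(q,d['confidence'],np.round(d['pixel'],1),np.round(at_z(p,d['pixel'],z),4))
c=im[70:300,190:430]; cv2.imwrite('pics/c1.png',cv2.resize(c,None,fx=3.2,fy=2.6*1,interpolation=cv2.INTER_CUBIC)[:,:,::-1])
c=im[150:245,250:420]; cv2.imwrite('pics/c2.png',cv2.resize(c,None,fx=4.5,fy=4.5,interpolation=cv2.INTER_CUBIC)[:,:,::-1])
E
```

```text
fixture 0.96 [323.  199.8] [ 0.5358 -0.0779  0.    ]
fixture 0.64 [368.2 128.6] [ 0.6661 -0.1683  0.    ]
fixed_jaw 0.93 [308.8 199. ] [ 0.5327 -0.0476  0.032 ]
lens_front 0.87 [311.3 156.4] [ 0.6    -0.0507  0.06  ]
lens_front 0.59 [390.8 183.7] [ 0.5512 -0.1817  0.06  ]
lens_front 0.48 [323.9 192.2] [ 0.539  -0.0687  0.06  ]
lens_focus 0.86 [321.4 182.8] [ 0.5549 -0.0653  0.06  ]
block_mid 0.87 [325.1 194.1] [ 0.5367 -0.0715  0.055 ]
block_mid 0.65 [323.8 198.2] [ 0.5298 -0.0689  0.055 ]
block_mid 0.57 [319.7 282.1] [ 0.3935 -0.0556  0.055 ]
block_window 0.9 [308.1 279.3] [ 0.3985 -0.0363  0.06  ]
block_window 0.77 [333.1 195.2] [ 0.5337 -0.0837  0.06  ]
slide_jaw 0.9 [370.9 191.9] [ 0.5449 -0.159   0.02  ]
slide_jaw 0.38 [311.8 154.7] [ 0.6133 -0.0585  0.02  ]
handle_mid 0.84 [391.9 182.9] [ 0.5496 -0.1785  0.075 ]
jaw_pad 0.5 [347.5 193.8] [ 0.5423 -0.1175  0.02  ]
vial 0.52 [368.5 130.8] [ 0.6619 -0.1686  0.    ]
slide_box 0.86 [220.7 232.8] [0.4813 0.104  0.    ]
filter_ring 0.65 [260.  149.9] [0.6289 0.0313 0.    ]
```

View pics/c2.png

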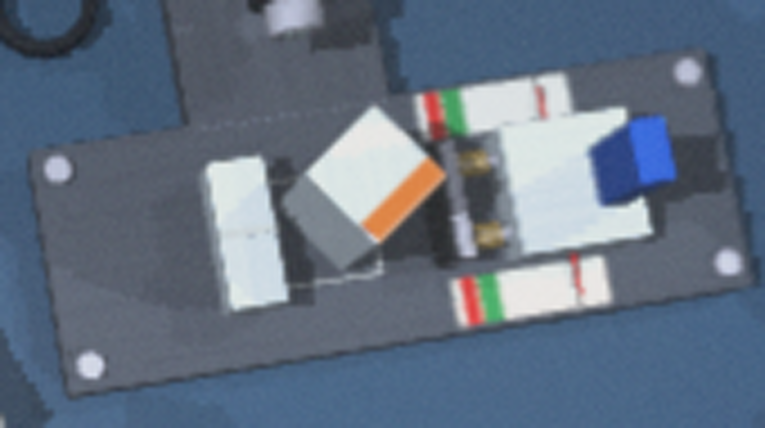

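```bash
python3 - <<'E'
from h import *
p=camera_params('top')
g=lambda a,z: at_z(p,(np.array(a)-1.75)/4.5+[250,150],z)
C=[(33,152),(712,48),(755,282),(70,395)];F=np.array([[48,115],[48,-155],[-48,-155],[-48,115]])/1e3
W=np.array([g(c,.02)[:2] for c in C])
J=np.array([g(c,.045)[:2] for c in [(205,165),(266,156),(288,298),(227,312)]])
FJ=np.array([[28,52],[28,30],[-28,30],[-28,52]])/1e3
def fit(F,W):
    a=F-F.mean(0);b=W-W.mean(0); th=np.arctan2((a[:,0]*b[:,1]-a[:,1]*b[:,0]).sum(),(a*b).sum())
    c,s=np.cos(th),np.sin(th);M=np.array([[c,-s],[s,c]]);t=W.mean(0)-M@F.mean(0)
    return th,t,W-(F@M.T+t)
print(np.round(W,4))
for f,w in((F,W),(FJ,J),(np.r_[F,FJ],np.r_[W,J])):
    th,t,r=fit(f,w);print(th,t,np.round(r*1e3,1).tolist())
c,s=np.cos(th),np.sin(th);M=np.array([[c,-s],[s,c]])
for n,q in dict(nest=(0,12),focus=(18,12),lens=(67,12),handle=(0,-98)).items(): print(n,M@(np.array(q)/1e3)+t)
B=np.array([g(c,.09)[:2] for c in [(375,107),(445,175),(378,243),(308,175)]]);print(np.round(B,4),B.mean(0),np.linalg.norm(np.diff(B,axis=0),axis=1))
d=(B[1]+B[2]-B[0]-B[3]);print('window yaw',np.arctan2(d[1],d[0]), 'fixt',M.T@(B.mean(0)-t))
d2=B[0]+B[1]-B[2]-B[3];print(np.arctan2(d2[1],d2[0])-np.pi/2)
s_=read_state();print(R.from_rotvec(s_['orientation']).as_matrix(),tip_reach)
E
```

```text
[[ 0.5638  0.0394]
 [ 0.6005 -0.2296]
 [ 0.5073 -0.2389]
 [ 0.4701  0.0279]]
0.1341592473377786 [ 0.53270912 -0.08046982] [[-1.1, -0.5], [-0.6, -1.9], [1.4, 1.6], [0.3, 0.8]]
0.11505019928009155 [ 0.53166439 -0.07868858] [[-0.8, 0.3], [-0.4, -0.9], [1.7, -0.2], [-0.5, 0.8]]
0.13344465973791303 [ 0.53256801 -0.07953151] [[-1.1, -1.4], [-0.3, -2.8], [1.6, 0.7], [0.4, -0.1], [-0.7, 0.7], [-0.7, -0.5], [1.3, 1.2], [-0.5, 2.3]]
nest [ 0.53097143 -0.0676382 ]
focus [ 0.5488114  -0.06524332]
lens [ 0.59737576 -0.05872392]
handle [ 0.54560681 -0.17666024]
[[ 0.5639 -0.079 ]
 [ 0.539  -0.1025]
 [ 0.5153 -0.0774]
 [ 0.5399 -0.0539]] [ 0.53954139 -0.07818212] [0.0342775  0.03455867 0.03403309]
window yaw -2.3829741982531116 fixt [0.00709092 0.0004096 ]
-2.382020910038313
[[ 9.54507065e-01  2.98188301e-01  2.06677975e-05]
 [ 2.98188301e-01 -9.54507064e-01 -4.40347451e-05]
 [ 6.59691294e-06  4.81943707e-05 -9.99999999e-01]] 0.011
```

View pics/c1.png

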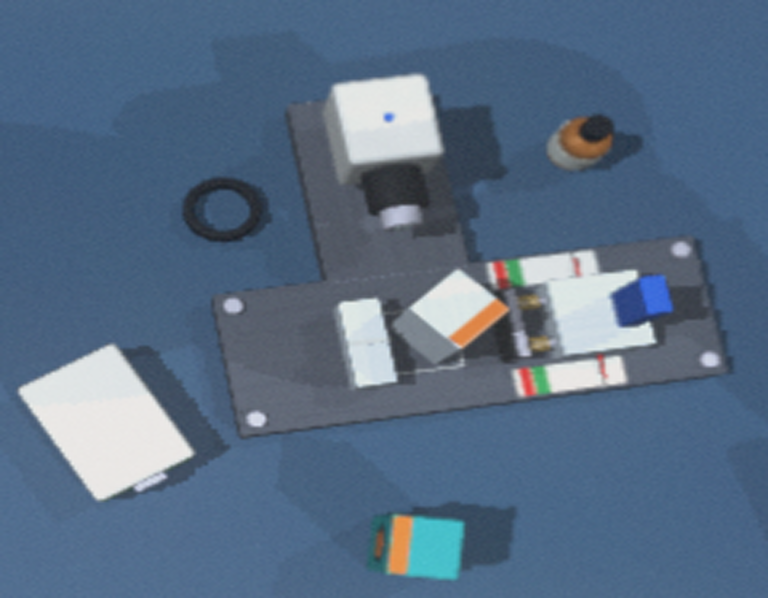

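Candidates in the top view: the aluminium block at (331,191), with its orange stripe, and the turquoise look-alike at (322,280). The description and the crop both point to the aluminium one between the jaws. I'll move above it now and measure again from the wrist.

```bash
python3 -m creep '[[0.0307,-0.0228,0,0,0],[0.0307,-0.0228,0,0,0],[0.0307,-0.0228,0,0,0],[0.0307,-0.0228,0,0,0],[0.0307,-0.0228,0,0,0],[0.0307,-0.0228,0,0,0],[0.0307,-0.0228,0,0,0],[0.0307,-0.0228,0,0,0],[0.0307,-0.0228,0,0,0],[0.0307,-0.0228,0,0,0],[0.0307,-0.0228,0,0,0],[0.0307,-0.0228,0,0,0]]' && python3 -m creep '[[0.02,-0.02275,0,0,0],[0.02,-0.02275,0,0,0],[0.01,-0.02275,0,0,0],[0.01,-0.0228,0,0,0],[0,0,0,-0.114,0],[0,0,0,-0.114,0],[0,0,0,-0.114,0],[0,0,0,-0.114,0],[0,0,0,0,0],[0,0,0,0,0]]'
python3 - <<'E'
from h import *
s=read_state();print(s['t'],s['tool_pos'],R.from_rotvec(s['orientation']).as_matrix()[:,0],s['q'])
p=camera_params('wrist');im=read_camera('wrist');cv2.imwrite('pics/w1.png',im[:,:,::-1]);print(p)
print(proj(p,[[.53957,-.0782,.09],[.531,-.0676,.02]]))
E
```

```text
t: 1.8
tool_pos: [0.4498, -0.2, 0.23]
orientation: [3.105, 0.474, 0.001]
force: [1.1, -0.6, 0.1]
opening: 0.093
t: 2.63
tool_pos: [0.4791, -0.0969, 0.2297]
orientation: [2.92, 1.158, 0.0]
force: [0.3, -0.4, 0.5]
opening: 0.0929
2.6333 [ 0.47913062 -0.09687386  0.2296964 ] [7.28061401e-01 6.85511922e-01 4.35472447e-05] [-3.04408158e-01 -1.74657722e-01  1.78863436e+00 -2.97399824e-05
  1.52747400e+00  5.11082861e-01]
{'fov_y': 68.45732682489046, 'cx': 257.59963381278607, 'cy': 188.72366427266428, 'k1': -0.06489785487580417, 'position': array([ 0.53766193, -0.03982435,  0.3852707 ]), 'rotation': array([ 2.63118157, -1.13647773, -0.16750133])}
[[285.74161135 128.68719179]
 [269.71128013 123.11544609]]
```

View pics/w1.png

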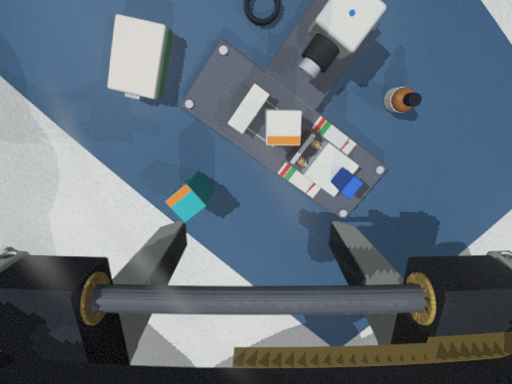

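```bash
python3 - <<'E'
import cv2
im=cv2.imread('pics/w1.png');c=im[30:230,170:400]
cv2.imwrite('pics/c3.png',cv2.resize(c,None,fx=3,fy=3,interpolation=cv2.INTER_CUBIC))
E
```

```text
(no output)
```

View pics/c3.png

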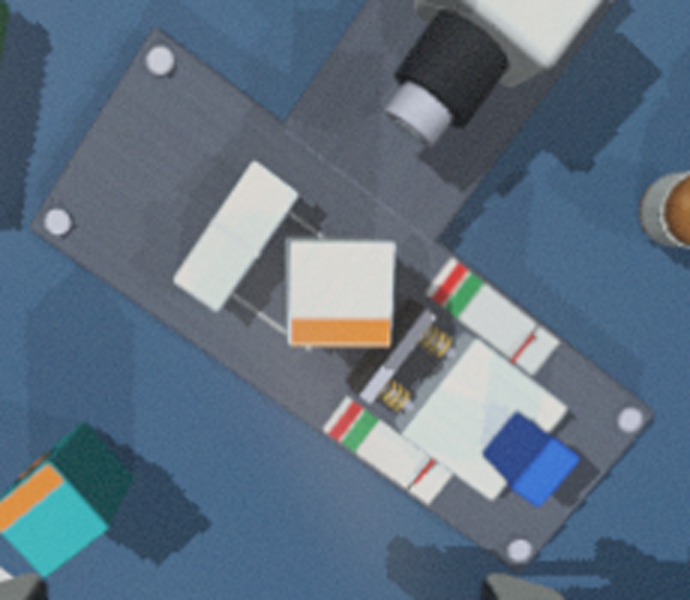

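```bash
python3 - <<'E'
from h import *
p=camera_params('wrist')
g=lambda a,z: at_z(p,(np.array(a)-1)/3+[170,30],z)
F=np.array([[48,115],[48,-155],[-48,-155],[-48,115],[28,52],[28,30],[-28,30],[-28,52]])/1e3
W=np.array([g(c,.02)[:2] for c in [(157,28),(655,412),(525,565),(33,230)]]+[g(c,.045)[:2] for c in [(255,161),(298,193),(216,311),(174,280)]])
a=F-F.mean(0);b=W-W.mean(0); th=np.arctan2((a[:,0]*b[:,1]-a[:,1]*b[:,0]).sum(),(a*b).sum())
c,s=np.cos(th),np.sin(th);M=np.array([[c,-s],[s,c]]);t=W.mean(0)-M@F.mean(0)
print(th,t,np.round((W-(F@M.T+t))*1e3,1).tolist())
for n,q in dict(nest=(0,12),focus=(18,12),lens=(67,12),handle=(0,-98)).items(): print(n,M@(np.array(q)/1e3)+t)
B=np.array([g(c,.09)[:2] for c in [(287,240),(396,240),(391,346),(289,346)]]);print(B.mean(0),np.linalg.norm(np.diff(B,axis=0),axis=1))
d=B[2]+B[3]-B[0]-B[1];print('yaw',np.arctan2(d[1],d[0]));d=B[1]+B[2]-B[0]-B[3];print(np.arctan2(d[1],d[0])-np.pi/2,'fx',M.T@(B.mean(0)-t))
s=read_state();m=R.from_rotvec(s['orientation']).as_matrix();psi=np.arctan2(m[1,0],m[0,0]);print('psi',psi)
d=np.r_[B.mean(0),.07]-s['tool_pos'];print('tool d',m.T@d, s['tool_pos'])
E
```

```text
0.1429536187546628 [ 0.53226117 -0.07678479] [[-0.0, -2.1], [-2.7, 0.8], [2.9, 2.3], [1.4, -1.9], [-0.6, -1.0], [-1.0, 0.8], [-0.3, 1.4], [0.4, -0.2]]
nest [ 0.53055156 -0.06490719]
focus [ 0.54836796 -0.06234278]
lens [ 0.59686813 -0.05536189]
handle [ 0.54622296 -0.17378514]
[ 0.53861272 -0.07564574] [0.03685763 0.03592437 0.03562332]
yaw -2.3773470444993916
-2.3842444229053594 fx [0.00644904 0.00022254]
psi 0.7546177891600518
tool d [0.05790772 0.02522274 0.15970703] [ 0.4791226  -0.0969327   0.22969852]
```

```bash
python3 -m creep '[[0.0191,0.0088,0,-0.005,0],[0.0191,0.0088,0,0,0],[0.0191,0.0088,0,0,0],[0,0,0.03,0,0],[0,0,0.035,0,0],[0,0,0.035,0,0],[0,0,0.025,0,0],[0,0,0.02,0,0],[0,0,0.015,0,0],[0,0,0,0,0],[0,0,0,0,0]]'
python3 - <<'E'
from h import *
s=read_state();print(s['t'],s['tool_pos'],s['force']);cv2.imwrite('pics/w2.png',read_camera('wrist')[:,:,::-1])
E
```

```text
t: 3.6
tool_pos: [0.538, -0.0763, 0.069]
orientation: [-2.915, -1.167, 0.003]
force: [0.6, -0.0, 1.0]
opening: 0.0928
3.6 [ 0.53801705 -0.07632981  0.06897119] [ 0.55578313 -0.02754048  1.00363997]
```

View pics/w2.png

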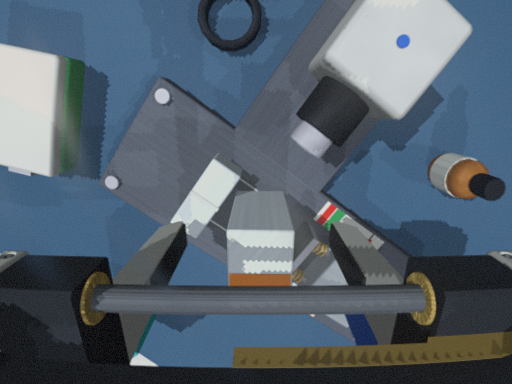

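The block sits centred between the fingers: its columns run 228–294 and the fingers' midpoint is about 258. Closing the gripper.

```bash
python3 -m creep '[[0,0,0,0,150],[0,0,0,0,200],[0,0,0,0,255],[0,0,0,0,255],[0,0,0,0,255],[0,0,0,0,255],[0,0,0,0,255],[0,0,0,0,255]]' 25 && python3 -m creep '[[0,0,-0.01,0,255],[0,0,-0.02,0,255],[0,0,-0.01,0,255],[0,0,0,-0.08,255],[0,0,0,-0.12,255],[0,0,0,-0.12,255],[0,0,0,-0.12,255],[0,0,0,-0.12,255],[0,0,0,-0.12,255],[0,0,0,-0.12,255],[0,0,0,-0.12,255],[0,0,0,-0.12,255]]'
```

```text
t: 4.32
tool_pos: [0.5388, -0.0764, 0.0696]
orientation: [-2.915, -1.171, 0.0]
force: [0.5, 0.2, -0.1]
opening: 0.0445
t: 5.32
tool_pos: [0.5388, -0.0764, 0.11]
orientation: [1.941, 2.47, 0.0]
force: [-0.7, 0.7, -2.1]
opening: 0.0362
```

```bash
python3 - <<'E'
from h import *
s=read_state();print(s['t'],s['tool_pos'],s['force'],s['opening']);
c=read_camera('side')[120:240,190:360];cv2.imwrite('pics/s3.png',cv2.resize(c,None,fx=4,fy=4,interpolation=cv2.INTER_CUBIC)[:,:,::-1])
cv2.imwrite('pics/w3.png',read_camera('wrist')[:,:,::-1])
E
```

```text
5.3167 [ 0.53880715 -0.07640473  0.10998555] [-0.72231953  0.66335501 -2.12449581] 0.036226152298131045
```

View pics/s3.png

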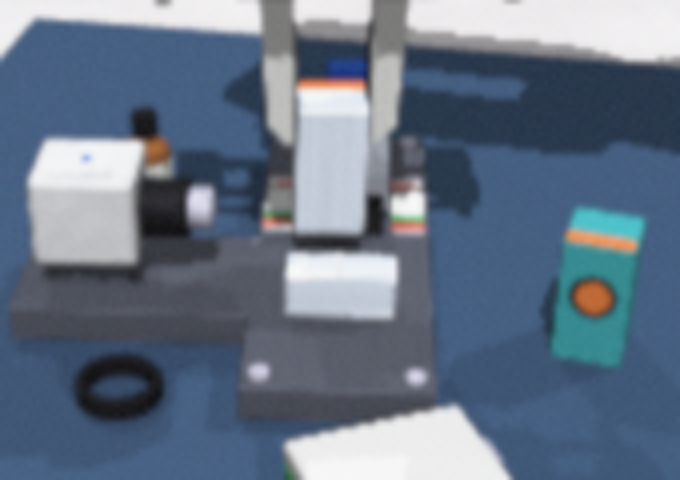

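View pics/w3.png

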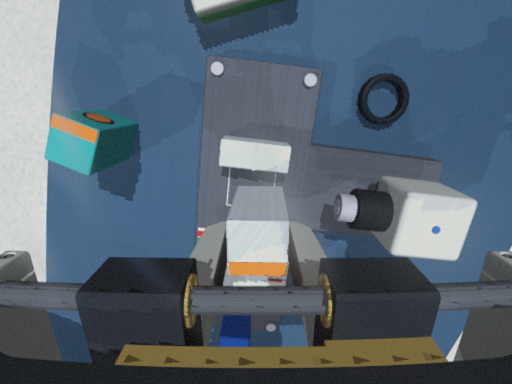

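```bash
python3 -m creep '[[0,0,0,-0.1225,255],[0,0,0,-0.1225,255],[0,0,0,-0.1225,255],[0,0,0,-0.1225,255],[0,0,0,-0.1225,255],[0,0,0,-0.1225,255],[0,0,0,-0.1225,255],[0,0,0,-0.1225,255],[0,0,0,-0.1225,255],[0,0,0,-0.1225,255],[0,0,0,-0.1225,255],[0,0,0,-0.1225,255]]' && python3 -m creep '[[0.0034,0.0046,0,0,255],[0.0034,0.0046,0,0,255],[0,0,0,0,255]]'
python3 - <<'E'
from h import *
s=read_state();print(s['t'],s['tool_pos'],s['force'],s['opening'],s['orientation'],2*np.arctan2(s['orientation'][1],s['orientation'][0]))
p=camera_params('wrist');im=read_camera('wrist');cv2.imwrite('pics/w4.png',im[:,:,::-1])
c=im[100:300,180:400];cv2.imwrite('pics/w4c.png',cv2.resize(c,None,fx=3,fy=3,interpolation=cv2.INTER_CUBIC)[:,:,::-1])
np.save('p4.npy',p,allow_pickle=True)
im=read_camera('top');c=im[100:245,250:420];cv2.imwrite('pics/t4.png',cv2.resize(c,None,fx=4,fy=4,interpolation=cv2.INTER_CUBIC)[:,:,::-1])
E
```

```text
t: 6.42
tool_pos: [0.5388, -0.0764, 0.1098]
orientation: [-0.209, 3.135, 0.0]
force: [-0.0, -0.6, -2.9]
opening: 0.0359
t: 6.67
tool_pos: [0.5299, -0.0673, 0.1095]
orientation: [0.198, -3.134, -0.001]
force: [-0.6, -0.1, -3.4]
opening: 0.0362
6.6667 [ 0.52991557 -0.06727405  0.10947476] [-0.57152718 -0.14838931 -3.41916138] 0.036180349172439834 [ 1.98377689e-01 -3.13448063e+00 -9.16201250e-04] -3.0151835407416776
```

View pics/w4.png

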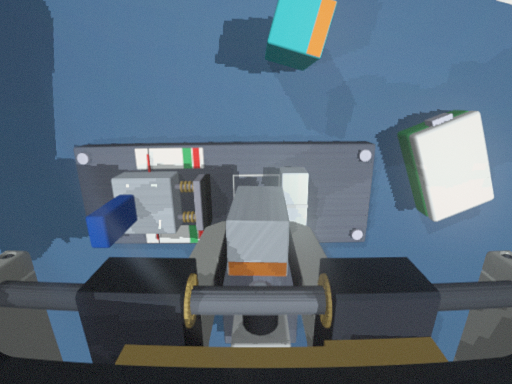

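View pics/t4.png

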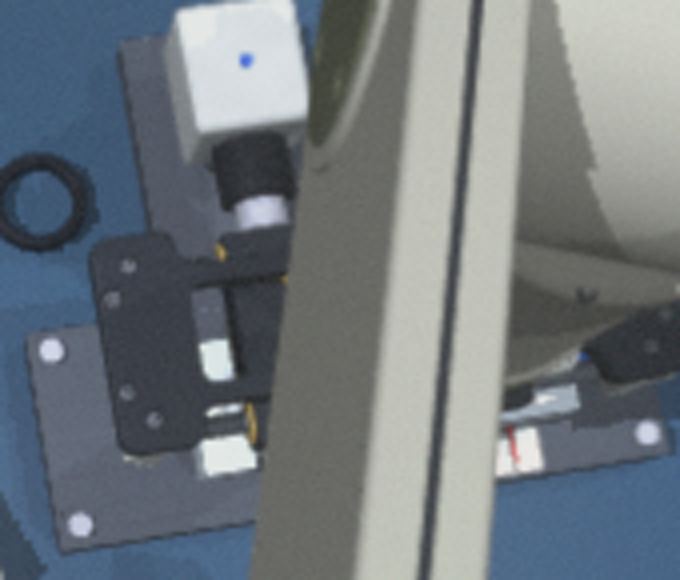

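```bash
python3 - <<'E'
from h import *
im=cv2.imread('pics/w4.png');c=im[130:260,65:385];cv2.imwrite('pics/w4d.png',cv2.resize(c,None,fx=2.5,fy=2.5,interpolation=cv2.INTER_CUBIC))
c=im[150:280,200:330];cv2.imwrite('pics/w4e.png',cv2.resize(c,None,fx=4.5,fy=4.5,interpolation=cv2.INTER_CUBIC))
E
```

```text
(no output)
```

View pics/w4d.png

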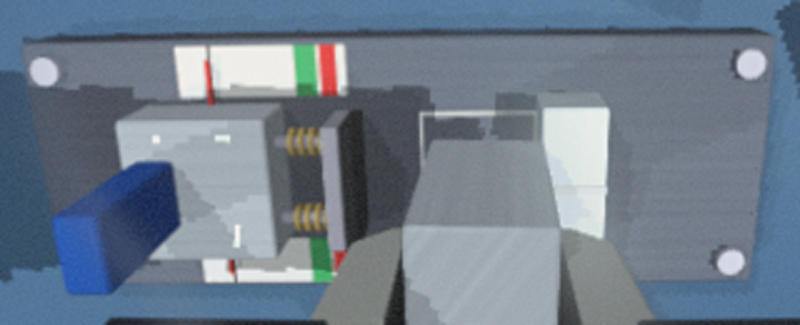

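View pics/w4e.png

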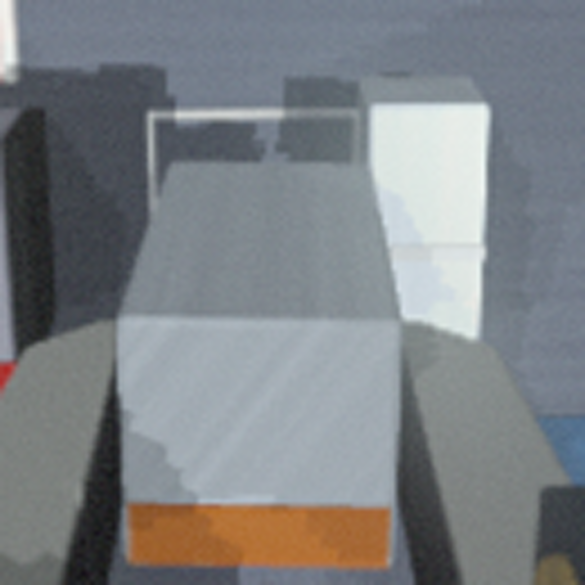

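```bash
python3 - <<'E'
from h import *
p=np.load('p4.npy',allow_pickle=True).item()
g=lambda a,z,sc,o: at_z(p,(np.array(a)-(sc-1)/2)/sc+o,z)[:2]
d=lambda a,z:g(a,z,2.5,[65,130]); e=lambda a,z:g(a,z,4.5,[200,150])
F=np.array([[-48,-155],[-48,115],[48,115],[-20,-11],[-20,30],[-28,30],[-28,52]])/1e3
W=np.array([d((25,42),.02),d((772,37),.02),d((748,280),.02),e((150,114),.02),e((360,112),.02),e((371,102),.045),e((490,104),.045)])
a=F-F.mean(0);b=W-W.mean(0); th=np.arctan2((a[:,0]*b[:,1]-a[:,1]*b[:,0]).sum(),(a*b).sum())
c,s=np.cos(th),np.sin(th);M=np.array([[c,-s],[s,c]]);t=W.mean(0)-M@F.mean(0)
print(th,t,np.round((W-(F@M.T+t))*1e3,1).tolist())
for zt in(.129,.130,.132):
  B=np.array([e((118,317),zt),e((400,318),zt),e((391,567),zt),e((128,566),zt)])
  print(zt,np.linalg.norm(np.diff(B,axis=0),axis=1),'top ctr fixture',M.T@(B.mean(0)-t))
  C=np.array([e((170,162),zt-.07),e((373,162),zt-.07)]);print('bottom back edge fx',((C-t)@M)*1e3, np.linalg.norm(C[1]-C[0]))
  d_=B[1]-B[0]; print('yaw of y edge rel', np.arctan2(d_[1],d_[0])-np.pi/2-th)
S=read_state();print('tool fx',M.T@(S['tool_pos'][:2]-t), 2*np.arctan2(-S['orientation'][1],-S['orientation'][0])-th)
E
```

```text
0.13184032483573851 [ 0.53120496 -0.07649824] [[0.2, 2.5], [1.2, -2.2], [-0.4, -0.9], [-0.1, -0.2], [-0.4, 0.5], [-0.5, 0.4], [0.1, -0.2]]
0.129 [0.03275139 0.03367074 0.03275368] top ctr fixture [-0.00632331  0.01052226]
bottom back edge fx [[-21.56696702  -4.53456029]
 [-21.38042321  29.79990116]] 0.034334968199187285
yaw of y edge rel -0.009350810183546693
0.13 [0.03251071 0.0334233  0.03251298] top ctr fixture [-0.00687783  0.01052603]
bottom back edge fx [[-21.85915243  -4.45900789]
 [-21.67351383  29.70884363]] 0.034168355817633354
yaw of y edge rel -0.009350810183547137
0.132 [0.03202934 0.03292842 0.03203158] top ctr fixture [-0.00798685  0.01053356]
bottom back edge fx [[-22.44352325  -4.30790308]
 [-22.25969507  29.52672859]] 0.0338351310545255
yaw of y edge rel -0.009350810183544916
tool fx [0.00053238 0.00867484] -3.1446195227969955
```

The block's apparent size puts its underside at z≈0.047, so the fingers finished closing while the arm was lifting and it sits about 12 mm lower in the grip. It looks about flush with the fixed jaw in y. I'll back off 2.5 mm, then lower it and watch the force.

```bash
python3 -m creep '[[0,-0.0025,0,-0.01,255],[0,0,0.01,0,255],[0,0,0.008,0,255],[0,0,0.002,0,255],[0,0,0,0,255],[0,0,0,0,255]]'; python3 -m creep '[[0,0,0.002,0,255],[0,0,0.001,0,255],[0,0,0,0,255],[0,0,0,0,255]]'
python3 - <<'E'
from h import *
s=read_state();print(s['t'],s['tool_pos'],s['force'],s['opening'])
im=read_camera('wrist');c=im[150:280,200:330];cv2.imwrite('pics/w5.png',cv2.resize(c,None,fx=4.5,fy=4.5,interpolation=cv2.INTER_CUBIC)[:,:,::-1])
c=read_camera('side')[120:240,190:360];cv2.imwrite('pics/s5.png',cv2.resize(c,None,fx=4,fy=4,interpolation=cv2.INTER_CUBIC)[:,:,::-1])
E
```

```text
t: 7.27
tool_pos: [0.5307, -0.0706, 0.089]
orientation: [0.223, -3.132, -0.001]
force: [0.1, -0.5, -3.4]
opening: 0.0361
t: 7.6
tool_pos: [0.5312, -0.0707, 0.0867]
orientation: [-0.223, 3.133, -0.0]
force: [-0.4, 0.2, -2.7]
opening: 0.0365
7.6 [ 0.53124426 -0.07070282  0.08674646] [-0.44862141  0.24944206 -2.72942297] 0.03649097333574063
```

View pics/w5.png

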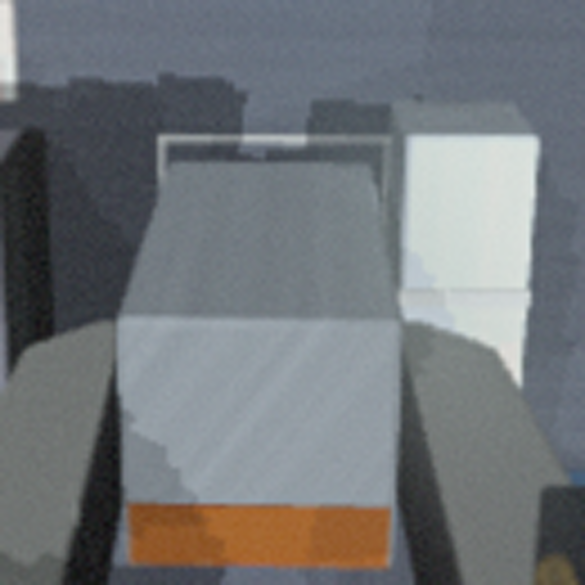

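View pics/s5.png

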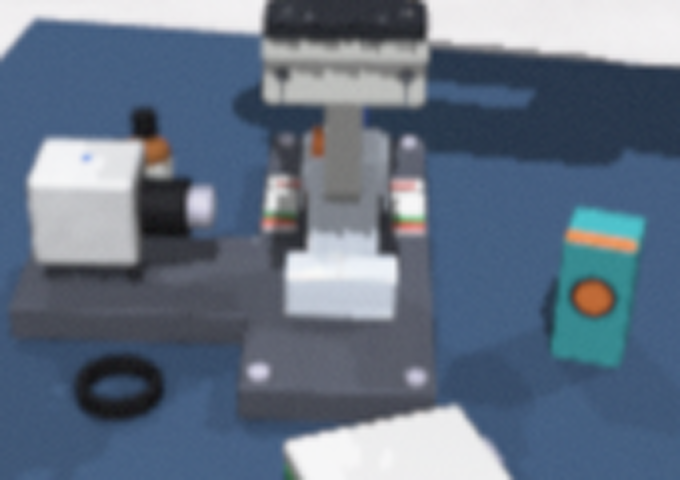

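```bash
python3 -m creep '[[0,0,0.0015,0,255],[0,0,0.001,0,255],[0,0,0,0,255],[0,0,0,0,255]]'; python3 -m creep '[[0,0,0.001,0,255],[0,0,0,0,255],[0,0,0,0,255]]'; python3 -m creep '[[0,0,0.001,0,255],[0,0,0,0,255],[0,0,0,0,255]]'
```

```text
t: 8.03
tool_pos: [0.5311, -0.0707, 0.084]
orientation: [0.223, -3.133, -0.0]
force: [0.4, -0.4, -2.0]
opening: 0.0357
t: 8.28
tool_pos: [0.5311, -0.0707, 0.0831]
orientation: [0.223, -3.134, -0.0]
force: [-0.2, -0.1, -3.3]
opening: 0.0362
t: 8.53
tool_pos: [0.5311, -0.0707, 0.082]
orientation: [0.223, -3.133, -0.0]
force: [0.0, 0.7, -3.0]
opening: 0.0361
```

```bash
python3 -m creep '[[0,0,0.001,0,255],[0,0,0,0,255],[0,0,0,0,255]]'; python3 -m creep '[[0,0,0.001,0,255],[0,0,0,0,255],[0,0,0,0,255]]'; python3 -m creep '[[0,0,0.001,0,255],[0,0,0,0,255],[0,0,0,0,255]]'
```

```text
t: 8.78
tool_pos: [0.5311, -0.0707, 0.081]
orientation: [0.223, -3.133, -0.0]
force: [0.4, 0.1, -2.2]
opening: 0.0359
t: 9.03
tool_pos: [0.5311, -0.0707, 0.0801]
orientation: [0.223, -3.134, -0.0]
force: [-0.1, 0.1, -2.6]
opening: 0.0358
t: 9.28
tool_pos: [0.5315, -0.0706, 0.0798]
orientation: [-0.223, 3.133, -0.0]
force: [-1.3, 1.6, 4.9]
opening: 0.0362
```

Contact at TCP z≈0.080, where the force turned to +4.9 N. Opening the gripper.

```bash
python3 -m creep '[[0,0,0,0,120],[0,0,0,0,60],[0,0,0,0,60],[0,0,0,0,60],[0,0,0,0,60],[0,0,0,0,60]]' && python3 -m creep '[[0,0,-0.02,0,60],[0,0,-0.035,0,60],[0,0,-0.035,0,60],[0,0,-0.03,0,60],[0,0,-0.02,0,60],[0,0,0,0,60],[0,0,0,0,60]]'
python3 - <<'E'
from h import *
s=read_state();print(s['t'],s['tool_pos'],s['force'],s['opening'])
p=camera_params('wrist');np.save('p6.npy',p,allow_pickle=True)
im=read_camera('wrist');cv2.imwrite('pics/w6.png',im[:,:,::-1])
c=im[130:270,130:360];cv2.imwrite('pics/w6c.png',cv2.resize(c,None,fx=3.4,fy=3.4,interpolation=cv2.INTER_CUBIC)[:,:,::-1])
E
```

```text
t: 9.78
tool_pos: [0.5312, -0.0707, 0.0791]
orientation: [0.223, -3.134, 0.0]
force: [-0.8, -0.4, -0.4]
opening: 0.0692
t: 10.37
tool_pos: [0.5322, -0.0709, 0.2207]
orientation: [-0.223, 3.13, -0.002]
force: [-1.2, 0.5, -0.8]
opening: 0.0709
10.3667 [ 0.532173  -0.0709119  0.2207388] [-1.20484431  0.52966356 -0.80583637] 0.07090259811801264
```

View pics/w6.png

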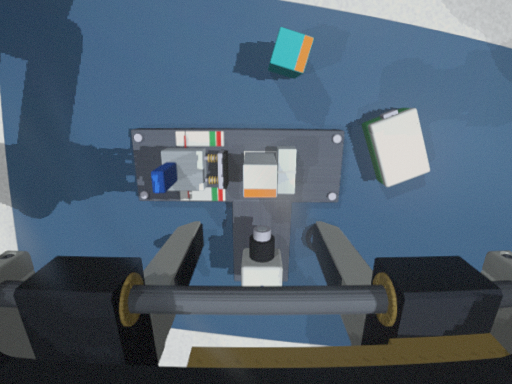

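View pics/w6c.png

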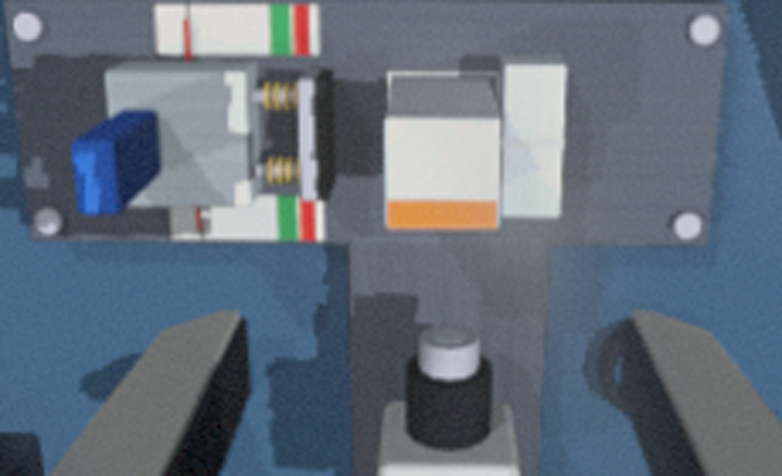

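```bash
python3 - <<'E'
from h import *
p=np.load('p6.npy',allow_pickle=True).item()
im=cv2.imread('pics/w6.png');c=im[150:210,130:220];cv2.imwrite('pics/w6h.png',cv2.resize(c,None,fx=7,fy=7,interpolation=cv2.INTER_CUBIC))
e=lambda a,z: at_z(p,(np.array(a)-1.2)/3.4+[130,130],z)[:2]
F=np.array([[-28,30],[-28,52],[28,52],[28,30],[-48,-155],[-48,115],[48,115],[48,-155]])/1e3
W=np.array([e(a,.045) for a in [(503,62),(566,65),(560,217),(503,217)]]+[e(a,.02) for a in [(2,3),(727,2),(708,243),(30,236)]])
a=F-F.mean(0);b=W-W.mean(0); th=np.arctan2((a[:,0]*b[:,1]-a[:,1]*b[:,0]).sum(),(a*b).sum())
c,s=np.cos(th),np.sin(th);M=np.array([[c,-s],[s,c]]);t=W.mean(0)-M@F.mean(0)
print(th,t,np.round((W-(F@M.T+t))*1e3,1).tolist())
B=np.array([e(a,.09) for a in[(387,117),(499,118),(499,229),(387,229)]]);print('block fx',M.T@(B.mean(0)-t),np.linalg.norm(np.diff(B,axis=0),axis=1),'yaw',(lambda d:np.arctan2(d[1],d[0])-np.pi/2-th)(B[1]+B[2]-B[0]-B[3]))
print('handle by fit',M@[0,-.098]+t)
read_camera('wrist')
for q,z in(('handle_mid',.075),('block_window',.06),('block_mid',.055),('lens_front',.06),('slide_jaw',.02)):
  for d in tip_of('wrist',q)[:2]:
    w=at_z(p,d['pixel'],z);print(q,d['confidence'],d['pixel'],w,'fx',M.T@(w[:2]-t))
for d in silhouettes('wrist','handle_mid')[:1]:print(d['pixel'])
S=read_state();print(S['tool_pos'],2*np.arctan2(S['orientation'][1],S['orientation'][0])%(2*np.pi))
E
```

```text
0.13753846386512025 [ 0.53062158 -0.07649106] [[-0.2, -0.2], [0.7, -0.2], [0.1, -0.0], [0.1, 1.3], [1.9, 0.8], [1.0, -1.3], [-1.1, -0.5], [-2.6, 0.1]]
block fx [-0.00029775  0.0089614 ] [0.03405372 0.03565194 0.0352707 ] yaw 0.0007950740897932906
handle by fit [ 0.54405789 -0.1735656 ]
handle_mid 0.82 [163.0, 181.5] [ 0.54925354 -0.17396194  0.075     ] fx [ 0.00509224 -0.09910495]
handle_mid 0.65 [319.2, 238.9] [0.59389293 0.01301762 0.075     ] fx [0.07494595 0.07998857]
block_window 0.94 [305.2, 60.6] [ 0.40179485 -0.03833217  0.06      ] fx [-0.12237837  0.05546136]
block_window 0.84 [258.4, 191.3] [ 0.55017043 -0.06621311  0.06      ] fx [0.0207734  0.00750064]
block_mid 0.96 [289.3, 56.6] [ 0.39962912 -0.05499304  0.055     ] fx [-0.12680794  0.03925475]
block_mid 0.85 [260.3, 176.2] [ 0.53300571 -0.06642693  0.055     ] fx [0.00374146 0.00964221]
lens_front 0.81 [261.2, 229.7] [ 0.59870329 -0.05573534  0.06      ] fx [0.0702845  0.01122536]
slide_jaw 0.76 [186.6, 166.8] [ 0.5430723  -0.16115984  0.02      ] fx [ 0.00072461 -0.08557627]
[185.7, 174.0]
[ 0.53068504 -0.07058718  0.2180964 ] 3.283814588398072
```

View pics/w6h.png

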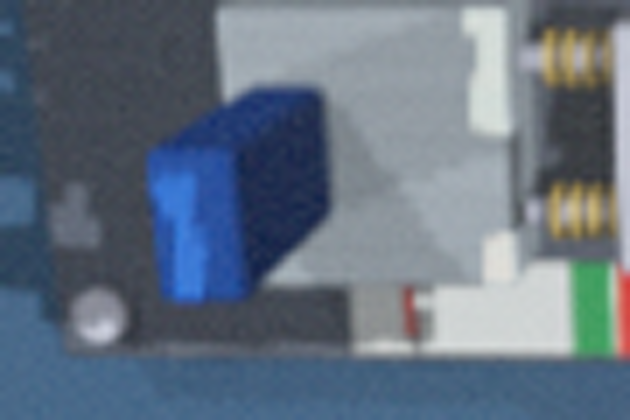

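The block stands in the nest at fixture (−0.3, 9) mm with yaw ≈ 0, and the gripper is clear of it. Next I'll move over the handle with the same tool orientation, since the jaws already open along fixture y.

```bash
python3 -m creep '[[0,-0.025,0,0,60],[0,-0.03,0,0,60],[0,-0.03,0,0,60],[0,-0.02,0,0,60],[0,0,0.03,0,60],[0,0,0.035,0,60],[0,0,0.035,0,60],[0,0,0.026,0,60],[0,0,0.014,0,60],[0,0,0.006,0,60],[0,0,0,0,60],[0,0,0,0,60]]'
python3 - <<'E'
from h import *
s=read_state();print(s['t'],s['tool_pos'],s['force'],s['opening'])
im=read_camera('wrist');cv2.imwrite('pics/w7.png',im[:,:,::-1])
c=read_camera('side')[100:240,190:360];cv2.imwrite('pics/s7.png',cv2.resize(c,None,fx=4,fy=4,interpolation=cv2.INTER_CUBIC)[:,:,::-1])
E
```

```text
t: 11.77
tool_pos: [0.5464, -0.1748, 0.0738]
orientation: [-0.223, 3.133, -0.0]
force: [0.4, -0.5, 0.8]
opening: 0.071
11.7667 [ 0.54640891 -0.17478742  0.07376248] [ 0.4061678  -0.54605603  0.76792801] 0.07098507857720628
```

View pics/w7.png

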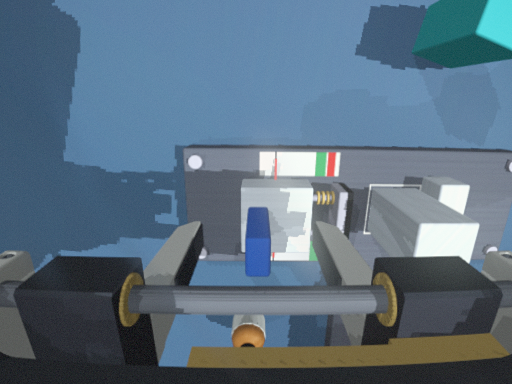

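View pics/s7.png

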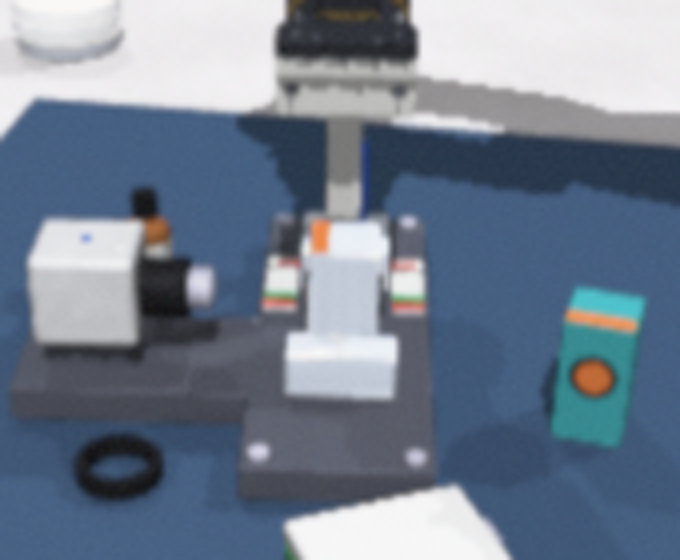

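The handle is centred between the fingers, at column 258. Closing fully before any move this time.

```bash
python3 -m creep '[[0,0,0,0,255],[0,0,0,0,255],[0,0,0,0,255],[0,0,0,0,255],[0,0,0,0,255],[0,0,0,0,255],[0,0,0,0,255],[0,0,0,0,255],[0,0,0,0,255],[0,0,0,0,255],[0,0,0,0,255],[0,0,0,0,255]]' 30; python3 -m creep '[[0,0,0,0,255],[0,0,0,0,255],[0,0,0,0,255]]'
```

```text
t: 12.87
tool_pos: [0.546, -0.1748, 0.0731]
orientation: [0.223, -3.134, 0.0]
force: [0.2, 0.2, -0.0]
opening: 0.0138
t: 13.12
tool_pos: [0.5461, -0.1748, 0.0731]
orientation: [-0.223, 3.134, -0.0]
force: [0.7, -1.6, -2.1]
opening: 0.0138
```

```bash
python3 -m creep '[[0,0.003,0,0,255],[0,0.004,0,0,255],[0,0.004,0,0,255],[0,0.003,0,0,255],[0,0.002,0,0,255],[0,0.002,0,0,255],[0,0.002,0,0,255],[0,0,0,0,255],[0,0,0,0,255]]'; python3 -m creep '[[0,0.0015,0,0,255],[0,0.0015,0,0,255],[0,0.0015,0,0,255],[0,0.0015,0,0,255],[0,0.001,0,0,255],[0,0.001,0,0,255],[0,0.001,0,0,255],[0,0.001,0,0,255],[0,0,0,0,255],[0,0,0,0,255],[0,0,0,0,255]]'
python3 - <<'E'
from h import *
s=read_state();print(s['t'],s['tool_pos'],s['force'],s['opening'])
im=read_camera('wrist');cv2.imwrite('pics/w8.png',im[:,:,::-1])
c=im[130:280,180:480];cv2.imwrite('pics/w8c.png',cv2.resize(c,None,fx=2.66,fy=2.66,interpolation=cv2.INTER_CUBIC)[:,:,::-1])
E
```

```text
t: 13.87
tool_pos: [0.5433, -0.1546, 0.0731]
orientation: [-0.224, 3.134, 0.0]
force: [3.0, -1.9, -2.8]
opening: 0.0133
t: 14.78
tool_pos: [0.5421, -0.1459, 0.0732]
orientation: [-0.223, 3.133, -0.002]
force: [4.3, -6.2, -7.2]
opening: 0.0139
14.7833 [ 0.54205931 -0.14585117  0.07315133] [ 4.34725584 -6.20356772 -7.21579853] 0.013919747634494202
```

View pics/w8c.png

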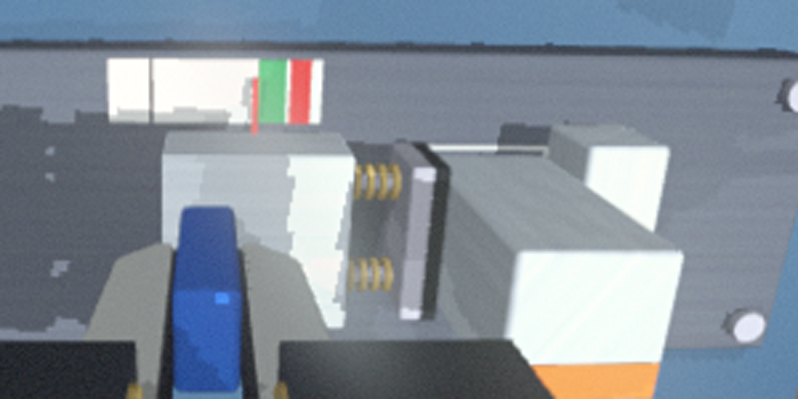

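```bash
python3 -m creep '[[-0.0003,0.0015,0,0,255],[-0.0002,0.0015,0,0,255],[0,0.001,0,0,255],[0,0.001,0,0,255],[0,0.0004,0,0,255],[0,0,0,0,255],[0,0,0,0,255],[0,0,0,0,255]]'
python3 - <<'E'
from h import *
s=read_state();print(s['t'],s['tool_pos'],s['force'],s['opening'])
im=read_camera('wrist');cv2.imwrite('pics/w9.png',im[:,:,::-1])
c=im[130:280,180:480];cv2.imwrite('pics/w9c.png',cv2.resize(c,None,fx=2.66,fy=2.66,interpolation=cv2.INTER_CUBIC)[:,:,::-1])
c=im[140:190,210:310];cv2.imwrite('pics/w9p.png',cv2.resize(c,None,fx=7,fy=7,interpolation=cv2.INTER_CUBIC)[:,:,::-1])
E
```

```text
t: 15.5
tool_pos: [0.5414, -0.1411, 0.0731]
orientation: [0.222, -3.134, 0.004]
force: [3.2, -9.6, -6.5]
opening: 0.0141
15.5 [ 0.54142348 -0.14112189  0.07310693] [ 3.15091638 -9.63963529 -6.53285637] 0.01414707630308268
```

View pics/w9c.png

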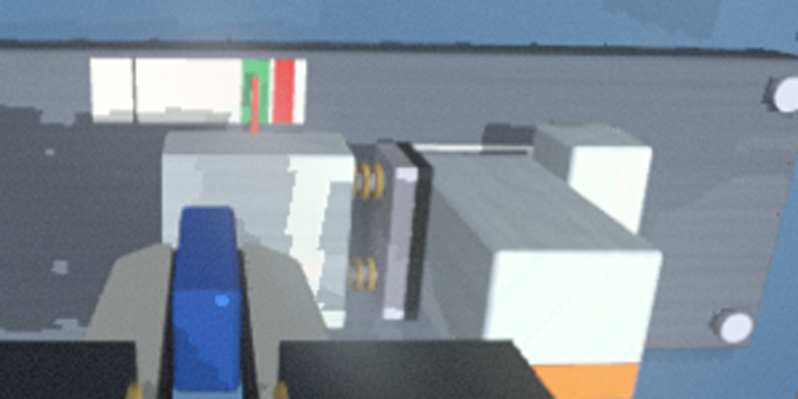

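View pics/w9p.png

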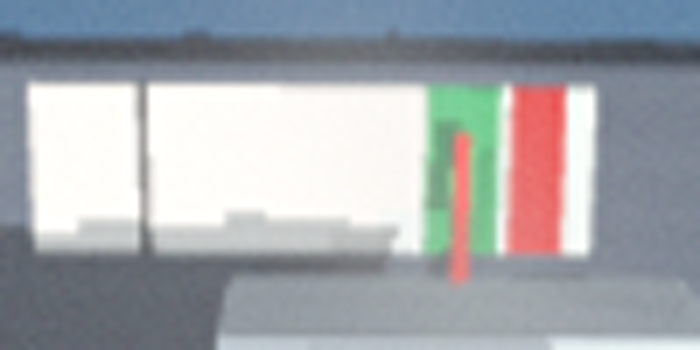

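The pointer at 461 px sits in the middle of the green zone (426–500 px). I'll check the block's pose and the steadiness once more.

```bash
python3 -m creep '[[0,0,0,0,255],[0,0,0,0,255],[0,0,0,0,255],[0,0,0,0,255]]'; python3 - <<'E'
from h import *
p=camera_params('wrist')
e=lambda a,z: at_z(p,(np.array(a)-.83)/2.66+[180,130],z)[:2]
th=.1375;c,s=np.cos(th),np.sin(th);M=np.array([[c,-s],[s,c]])
J=e((570,146),.045);J2=e((651,147),.045)   # fixture (-28,30),(-28,52)
B=e((498,251),.09);B2=e((661,252),.09)    # block (-18,-6),(-18,30)
print('jaw->block corner fx',(M.T@(B2-J))*1e3,'expect (10,0)',M.T@(J2-J)*1e3,M.T@(B2-B)*1e3)
d=B2-B;print('block yaw',np.arctan2(d[1],d[0])-np.pi/2-th)
im=read_camera('side');c=im[120:240,190:360];cv2.imwrite('pics/s9.png',cv2.resize(c,None,fx=4,fy=4,interpolation=cv2.INTER_CUBIC)[:,:,::-1])
s=read_state();print(s['t'],s['force'],s['tool_pos'])
E
```

```text
t: 15.88
tool_pos: [0.5415, -0.1412, 0.0731]
orientation: [0.222, -3.134, 0.004]
force: [3.4, -10.3, -6.3]
opening: 0.0139
jaw->block corner fx [ 9.71563908 -0.0263155 ] expect (10,0) [ 0.13678918 21.89761633] [ 0.35911865 34.54939837]
block yaw -0.01039397875053033
15.9333 [  1.8192072  -10.03292671  -5.89946786] [ 0.54144389 -0.14115767  0.07311036]
```

View pics/s9.png

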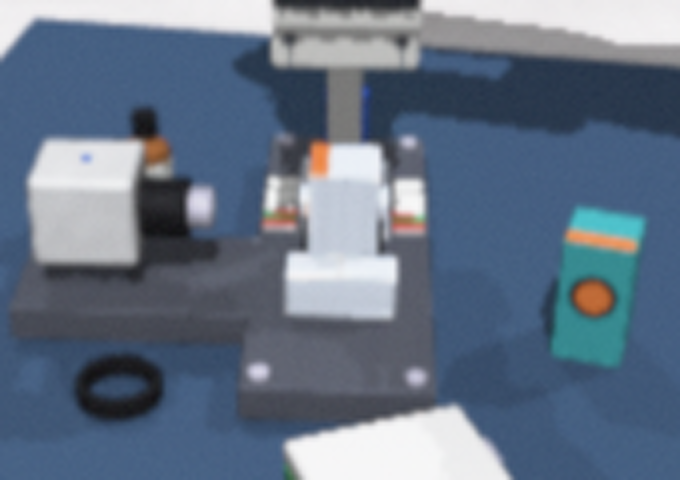

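Every check agrees: the block is square, flush with the fixed jaw and clamped, and the stripe is on the lens side. Handing in.

```bash
python3 -c "
from plant import *
close_job()"
```

```text
the job is handed in; nothing more can be done
```

I turned the block about 144° so its window faces the lens, stood it in the nest and let go. Then I pinched the blue handle and pushed the slide jaw until it clamped the block. I handed the job in at about 15.9 s, with the gripper still holding the handle.

Last checks:
- **Slide jaw:** the one pointer I could see stood at 461 px against the middle of the green zone at 463 px, so travel is about 34 mm. The push along the slide was about 10 N, as expected there.
- **Block:** flush with the fixed jaw, within about 0.3 mm of the nest in x, yaw error about 0.01 rad, upright in the side view, orange stripe on the lens side.
- **Bystanders:** the vial, slide box and filter ring looked unmoved in the pictures; I did not measure them.

What went wrong or disagreed:
- **Early lift:** on the first grip the fingers were still closing when I lifted, so they held the block about 12 mm higher up than planned. I saw this from its apparent size and corrected for it when lowering.
- **Camera disagreement:** estimates of the fixture's position from different pictures differed by 2–3 mm, so I placed the block relative to the fixture.
- **Sideways load:** at the end the wrist also showed about 6 N vertically and 2–3 N sideways from the pinch. I left that as it was.

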